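Square up rectifier plates on a screw jack and bring them to the test plunger

ROBOT

A 6-joint arm with a two-finger parallel gripper is mounted at the origin on the work surface. World frame = base frame: x ahead of the robot, y to its left, z up, the work surface at z = 0. Lengths are in m, angles in degrees, forces in N, time in s.
With the tool pointing down it reaches from about 0.4 to 0.825 m from the base axis. Payload 7 kg.
Tool frame: the origin (TCP) lies midway between the tips of the shut fingers; the grasp point (between the pads) lies 19 mm behind it; z points along the fingers, y is the direction in which the jaws open and shut (so a half turn about z gives the same grasp; the last joint's range is limited). The gripper opens to 88 mm and grips with 3 to 60 N. Pads are 19 mm wide; open, the fingers measure 130 mm over their backs; the gripper's body (78 mm by 193 mm) begins 47 mm behind the grasp point.
Start: joints at [82.913, 20.546, 0.682, 0, -70.136, -16.507], TCP at [0.27, 0.619, 0.227] pointing down, gripper open.
Joint ranges: [-176.03, 176.03], [-82.01, 121.73], [-58.28, 71.71], [-173.87, 95.51], [-174.79, -0.11], [-173.66, 173.66]. Speed limits (degrees/s): [136.94, 136.94, 172.46, 180, 180, 180].

INTERFACE

Orientations are given as [roll, pitch, yaw] about the fixed x, y, z axes, in that order (R = Rz(yaw) Ry(pitch) Rx(roll)).
In Python, from plant import r gives the robot as it stands.
- The arm moves only by the tool carry_out, never from a script. Its argument "motion" is one flat list of numbers, 7 for each row, row after row: the turn, a rotation vector about the tool's x, y, z in degrees, then the shift along the tool's x, y, z in cm, then the finger opening in cm, from 0 to 8.76. A call has 1 to 20 rows; each row shifts and turns the commanded pose from where the row before left it, along the tool's axes as they then stand; what a row does not reach is not made up. A row lasts 1/12 s, in which the tool goes at most 41.7 mm and 7.16 degrees, less where a joint would pass 70% of its speed; a pose out of reach is approached as far as the arm can. A call is refused whole if a number of a shift passes 4.17 or a number of a turn 7.16, either way. A call with a gripper value outside its range is refused whole. The fingers move at their own pace and stop on an object; "grip_force" is the grip in N (left out, the last holds). Time passes only in rows, so rows that do not move let the fingers close. It gives the time, the measured TCP pose, the force and the opening at its end, in the units of the state.
- r.get_state(): the state, without advancing time (a new reading comes with each control period).
- r.capture(name): name is "side" or "top"; returns a dict with "pixels" (384x512x3 uint8, red, green, blue), "K" (3x3 intrinsics, pixels), "k1" (the pictures are not rectified: a ray, as slopes to the right and down, at radius r is drawn at 1 + k1 r^2 times it, then the intrinsics apply), "R" (3x3) and "t" (3): a world point X has camera coordinates R X + t. Camera axes: x right, y down, z forward; pixel columns grow to the right and rows downward; lengths in m; the calibration is good to about 2 mm. A picture is of the moment at which its call begins. There is no depth.
- r.close_job(): hands the job in, once; it reports no verdict.
The state is a dict: "time_s": time; "joints": joint angles; "qd": joint speeds; "joint_torque": joint torques, N m; "tcp_pos": TCP position; "eef_rot": TCP orientation; "contact_force": force on the tool from outside, world axes, zero at the start; "moment": the same for the moment, N m; "gripper_width": finger opening in m.
Only numpy, scipy, OpenCV 4.12 (cv2) and the standard library are available. Lean on these libraries where they do the work, as an engineer would, in place of code of your own. Each camera call takes 0.05 s, during which the arm holds its last target. There are 200 camera calls.

TASK

Stack every aluminium rectifier plate lying on the bench on the table of the screw jack, one flat on another in any order, each pushed square up against both corner fences. Then swing the test arm fully over the stack to its stop, and then turn the jack's black knob clockwise until the top plate just touches the spring plunger and lifts it slightly, leaving it raised by a few millimetres (1 to 6) without driving it hard up. Leave the grey voltage regulator, the lamp, the housing, the pulley and the nut where they are.

Things in the scene. Friction and masses are not known exactly. Their poses are not given: they have to be found in the camera images.
- seat (a point): Point on the flat top face of the jack's aluminium table, exactly under the centre of a correctly squared plate; rises with the table (75 mm above the bench when down). x points from the open front to the far fence, y to the side fence, z up. Top reaches from x = -99 to +66 mm and y = -75 to +47 mm; its -x and -y sides are open. The bolted-down jack's place and yaw vary.
- far_fence (a point): Far fence: steel block 60 mm wide (y), 12 mm thick, 50 mm high above the table top, fixed to the table. This point is the middle of its inner face's lower edge, 50 mm from the seat point along the seat's +x; same axes as the seat.
- side_fence (a point): Side fence: two steel blocks, each 28 mm long, 12 mm thick, 50 mm high above the table top, centred 36 mm either side of this point along x, leaving a 44 mm gap for a finger. This point lies in the plane of their inner faces at the table top, 30 mm from the seat point along the seat's +y; same axes as the seat.
- jack_knob (a joint): Turn of the jack's knob, rad, growing clockwise seen from above, 0 to 7.2; 0 is table fully down. The table rises 8 mm per rad (steep geared screw). It stays where left (friction about 0.2 N m); it starts somewhere from 0 to 1.0.
- knob_grip (a point): Centre of the jack's round black knob, upright axis, 46 mm in diameter and 32 mm high (top 16 mm above this point), at x = 0, y = -145 mm in the jack's frame, some 55 mm above the bench. Room all round for fingers.
- swing_arm (a joint): Angle of the dark bakelite test arm about its upright post, rad: 0 is fully over the stack, at its stop; it is parked at 1.25 to 1.7 swung out to the jack's +y side. Growing is clockwise seen from above. Stays where left (friction about 0.15 N m).
- pivot_top (a point): On the arm's upright hinge axis, at the height of the arm's top face (206 mm above the bench), 135 mm beyond the seat point along the jack's x. The arm is 170 mm long, 26 mm wide, 16 mm thick.
- handle_mid (a point): Centre of the black round upright handle, 18 mm in diameter and 38 mm high, standing on the arm's top near its free end, 166 mm from the hinge axis; this point is 19 mm above the arm's top face.
- plunger (a joint): Lift of the spring test plunger, m: 0 hanging free, at most 0.014. Stiffness 250 N/m with 1 N preload.
- plunger_tip (a point): Centre of the flat foot (16 mm across) of the brass plunger that hangs under the arm, 135 mm from the hinge axis; hanging free its foot is 155 mm above the bench. With the arm over at 0 it stands above the seat point.
- plate1_mid (a point): Centre (half-way up) of a rectifier heat-sink plate, 100 mm (x) by 60 mm (y) by 12 mm (z), flat aluminium with two round diodes let in flush, about 0.19 kg; plates are all alike and lie flat on the bench at first. Three or four of the five are present; None if absent.
- plate2_mid (a point): Centre (half-way up) of a rectifier heat-sink plate, 100 mm (x) by 60 mm (y) by 12 mm (z), flat aluminium with two round diodes let in flush, about 0.19 kg; plates are all alike and lie flat on the bench at first. Three or four of the five are present; None if absent.
- plate3_mid (a point): Centre (half-way up) of a rectifier heat-sink plate, 100 mm (x) by 60 mm (y) by 12 mm (z), flat aluminium with two round diodes let in flush, about 0.19 kg; plates are all alike and lie flat on the bench at first. Three or four of the five are present; None if absent.
- plate4_mid (a point): Centre (half-way up) of a rectifier heat-sink plate, 100 mm (x) by 60 mm (y) by 12 mm (z), flat aluminium with two round diodes let in flush, about 0.19 kg; plates are all alike and lie flat on the bench at first. Three or four of the five are present; None if absent.
- plate5_mid (a point): Centre (half-way up) of a rectifier heat-sink plate, 100 mm (x) by 60 mm (y) by 12 mm (z), flat aluminium with two round diodes let in flush, about 0.19 kg; plates are all alike and lie flat on the bench at first. Three or four of the five are present; None if absent.
- regulator_mid (a point): Centre of the grey voltage regulator, a bystander lying among the plates: a finned aluminium box on a flange, 85 mm (x) by 56 mm (y) by 42 mm (z). Not to be moved.
- lamp_mid (a point): Half-way up the cream ceramic test lamp, a bystander about 72 mm across and 97 mm high.
- housing_mid (a point): Half-way up the cast rear housing, a bystander, 190 mm across with its ears and 62 mm high.
- pulley_mid (a point): Half-way up a steel pulley, a bystander, 66 mm across and 24 mm high.
- nut_mid (a point): Half-way up the nickel-plated terminal nut, a bystander, 32 mm across and 16 mm high, on the bench near the robot.

How it is judged (in metres and radians):
On the way, in this order (a step that is already met when the one before it is completed fails the run):
1. all plates present lie flat in a stack on the jack table, square against both fences, the arm still swung out (x of plate1_mid in the frame of seat between -0.0025 and 0.0025 m and y of plate1_mid in the frame of seat between -0.0025 and 0.0025 m and angle between the x axis of each of plate1_mid, plate2_mid, plate3_mid, plate4_mid, plate5_mid and the x axis of seat, either way round below 0.04 rad and angle between each of plate1_mid, plate2_mid, plate3_mid, plate4_mid, plate5_mid's own z axis and vertical below 0.05 rad and z of each of plate1_mid, plate2_mid, plate3_mid, plate4_mid, plate5_mid in the frame of seat above 0.002 m and x of plate2_mid in the frame of seat between -0.0025 and 0.0025 m and y of plate2_mid in the frame of seat between -0.0025 and 0.0025 m and x of plate3_mid in the frame of seat between -0.0025 and 0.0025 m and y of plate3_mid in the frame of seat between -0.0025 and 0.0025 m and x of plate4_mid in the frame of seat between -0.0025 and 0.0025 m and y of plate4_mid in the frame of seat between -0.0025 and 0.0025 m and x of plate5_mid in the frame of seat between -0.0025 and 0.0025 m and y of plate5_mid in the frame of seat between -0.0025 and 0.0025 m and value of joint swing_arm above 0.5 rad), for 0.2 s.
2. the arm is swung over the stack to its stop, the plunger not yet touched (value of joint swing_arm below 0.06 rad and value of joint plunger below 0.0005 m), for 0.2 s.
3. the jack is raised until the top plate lifts the plunger slightly (value of joint swing_arm below 0.06 rad and value of joint plunger between 0.0008 and 0.006 m), for 0.2 s.
At the end, for the whole second after the job is handed in: Every plate present lies flat on the stack on the jack table within 2.5 mm of touching both fences and 0.04 rad of square; the arm is within 0.06 rad of its stop over the stack; the plunger is lifted by 0.8 to 6 mm; plates at rest (all of step 3 and x of plate1_mid in the frame of seat between -0.0025 and 0.0025 m and y of plate1_mid in the frame of seat between -0.0025 and 0.0025 m and angle between the x axis of each of plate1_mid, plate2_mid, plate3_mid, plate4_mid, plate5_mid and the x axis of seat, either way round below 0.04 rad and angle between each of plate1_mid, plate2_mid, plate3_mid, plate4_mid, plate5_mid's own z axis and vertical below 0.05 rad and z of each of plate1_mid, plate2_mid, plate3_mid, plate4_mid, plate5_mid in the frame of seat above 0.002 m and x of plate2_mid in the frame of seat between -0.0025 and 0.0025 m and y of plate2_mid in the frame of seat between -0.0025 and 0.0025 m and x of plate3_mid in the frame of seat between -0.0025 and 0.0025 m and y of plate3_mid in the frame of seat between -0.0025 and 0.0025 m and x of plate4_mid in the frame of seat between -0.0025 and 0.0025 m and y of plate4_mid in the frame of seat between -0.0025 and 0.0025 m and x of plate5_mid in the frame of seat between -0.0025 and 0.0025 m and y of plate5_mid in the frame of seat between -0.0025 and 0.0025 m and linear speed of each of plate1, plate2, plate3, plate4, plate5 below 0.02 m/s).
It fails at once if the plunger is driven up more than 9 mm (value of joint plunger above 0.009 m).
It fails at once if a bystander (lamp, housing, pulley, nut) is moved more than 3 cm (distance of any of lamp_mid, housing_mid, pulley_mid, nut_mid from where it was at the start of the episode above 0.03 m).
It fails at once if the lamp is tipped (angle between lamp_mid's own z axis and vertical above 0.5 rad).
It fails at once if the regulator is moved more than 6 cm (distance of regulator_mid from where it was at the start of the episode above 0.06 m).
Of plate1, plate2, plate3, plate4, plate5 only 3 to 4 are there at a start; the rules pass over those that are not, and their reading is None.
At some moment in a run one of plate1, plate2, plate3, plate4, plate5 may be knocked a few centimetres aside while the robot is not near it.
It also fails if it takes over 210 s, if anything falls off the work surface, if the arm or the gripper's body presses on something with over 40 N, if the wrist force passes 120 N, or if a joint passes its speed limit or range.

## Working session

There is one attempt and no reset: what is moved stays moved. The work goes in short steps, Python scripts to look and compute and a tool call to move; the robot and the scene stay as the last step left them, time stands still between calls to the robot, and variables do not carry over. Pictures are saved under pics/ and viewed, about 12 in all and at most 16, crops included, and the job is handed in when it is done.

Besides the shell and the picture viewer there is one more tool, called after "Emit:" by a JSON object that holds its "op" and its "data", one argument or row to a line. carry_out: Moves the arm, as the interface text tells. Its arguments: {"type":"object","properties":{"motion":{"type":"array"},"grip_force":{"type":"number"}},"required":["motion"]}

```bash
ls; mkdir -p pics; python3 - <<'E'
from plant import r
import cv2,numpy as np
s=r.get_state();print(s)
for n in("side","top"):
    c=r.capture(n);cv2.imwrite(f"pics/{n}0.png",c["pixels"][...,::-1])
    print(n,c["K"],c["k1"],c["R"],c["t"],-np.array(c["R"]).T@c["t"])
E
```

```text
pics
{'time_s': 0.0, 'joints': array([ 8.29123182e+01,  2.05929887e+01,  6.34438976e-01, -2.04655448e-02,
       -7.01352176e+01, -1.65075853e+01]), 'qd': array([-0.00785187, -0.0499883 ,  0.01616328, -0.05635224, -0.00582549,
       -0.0838416 ]), 'joint_torque': array([ 1.03595576e-03, -5.82718062e+01,  2.93056369e+01,  6.99696064e+00,
        6.87127031e-03, -1.67577477e-04]), 'tcp_pos': array([0.27000503, 0.61812102, 0.22560911]), 'eef_rot': array([ 1.79904631e+02, -8.20008795e-03, -2.36022302e+01]), 'contact_force': array([-0.03880768,  0.51437341, -0.66056926]), 'moment': array([ 0.01244447, -0.01060672,  0.05059422]), 'gripper_width': 0.08763220302217982}
side [[372.75964556   0.         253.3933896 ]
 [  0.         372.75964556 188.63949154]
 [  0.           0.           1.        ]] 0.015444788958393513 [[ 0.75613599 -0.65440397 -0.00371569]
 [-0.44942467 -0.5151472  -0.72982246]
 [ 0.47568459  0.55351495 -0.68362663]] [-0.38837592  0.38201233  0.71018125] [ 0.1275285  -0.4504581   0.76285691]
top [[430.22045977   0.         255.06914086]
 [  0.         430.22045977 190.860548  ]
 [  0.           0.           1.        ]] -0.09137449721456195 [[ 0.00783274 -0.99994452 -0.00704295]
 [-0.98925116 -0.00672014 -0.14607183]
 [ 0.1460164   0.00811139 -0.98924892]] [0.0394335  0.58099916 1.13404604] [0.4088559  0.03413702 1.20699916]
```

View pics/top0.png

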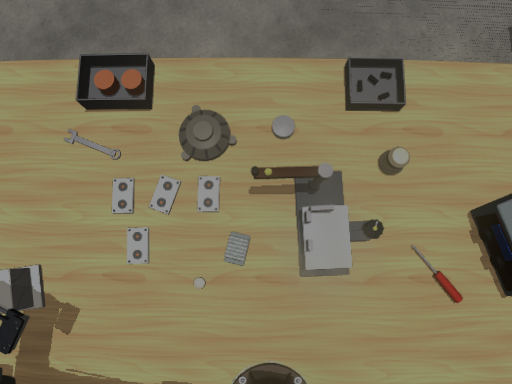

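View pics/side0.png

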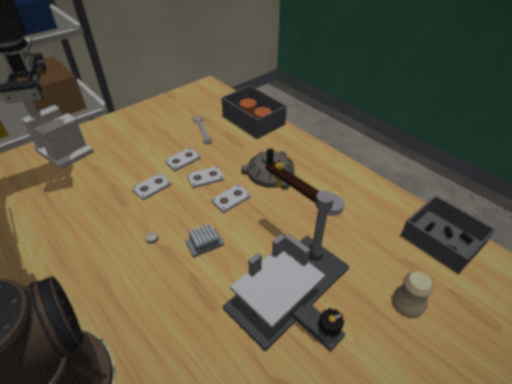

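```bash
cat > h.py <<'E'
import cv2,numpy as np
from plant import r
def dist(c): return np.array([c["k1"],0,0,0,0])
def proj(c,X):
    R,_=cv2.Rodrigues(np.array(c["R"])); return cv2.projectPoints(np.float64(X).reshape(-1,1,3),R,np.array(c["t"],float),np.array(c["K"]),dist(c))[0][:,0]
def back(c,uv,z):
    p=cv2.undistortPoints(np.float64(uv).reshape(-1,1,2),np.array(c["K"]),dist(c))[:,0]
    R=np.array(c["R"]); C=-R.T@c["t"]; d=np.c_[p,np.ones(len(p))]@R
    return C+d*((z-C[2])/d[:,2])[:,None]
def rect(c,m,z):
    "min-area rect of mask blob back-projected at z -> x,y,long-axis yaw deg,size"
    k=max(cv2.findContours(m.astype(np.uint8),cv2.RETR_EXTERNAL,cv2.CHAIN_APPROX_NONE)[0],key=cv2.contourArea)
    P=back(c,k[:,0],z)[:,:2]; (x,y),(w,h),a=cv2.minAreaRect((P*1000).astype(np.float32))
    if w<h: w,h,a=h,w,a-90
    return x/1000,y/1000,(a+90)%180-90,w,h
def plates(c):
    g=c["pixels"].astype(int); m=((g.min(2)>115)&(g.max(2)-g.min(2)<28)).astype(np.uint8)
    m=cv2.morphologyEx(m,cv2.MORPH_CLOSE,np.ones((3,3),np.uint8))
    n,l,st,ce=cv2.connectedComponentsWithStats(m); out=[]
    for i in range(1,n):
        if 250<st[i,4]<6000: out.append((ce[i].round(),st[i,4],np.round(rect(c,l==i,0.012),4)))
    return out
def delta(x,y,z,yaw):
    s=r.get_state(); p=s["tcp_pos"]; w=s["eef_rot"][2]; d=(w-yaw+90)%180-90   # turn about tool z (down)
    t=np.radians(w-d); e=np.array([x,y,z])-p
    print("turn_z %.2f  then shift cm x %.2f y %.2f z %.2f"%(d,100*(e[0]*np.cos(t)+e[1]*np.sin(t)),100*(e[0]*np.sin(t)-e[1]*np.cos(t)),-100*e[2]),"| j6 %.0f"%s["joints"][5], "t %.1f"%s["time_s"])
E
python3 - <<'E'
from h import *
a=r.capture("top");b=r.capture("side")
for p in plates(a):print(*p)
A=a["pixels"][120:310,220:420,::-1];B=b["pixels"][170:350,210:370,::-1]
cv2.imwrite("pics/c1.png",cv2.resize(A,None,fx=4,fy=4,interpolation=cv2.INTER_CUBIC)[:600,:800]);cv2.imwrite("pics/c2.png",cv2.resize(B,None,fx=3.3,fy=3.3,interpolation=cv2.INTER_CUBIC))
E
```

```text
[283. 126.] 341 [ 7.76100e-01 -3.50000e-02 -8.95757e+01  5.77509e+01  5.68012e+01]
[164. 194.] 597 [  0.5759   0.3004 -19.0329  99.137   59.784 ]
[208. 193.] 606 [ 0.5785  0.1758 -0.8248 97.83   59.0615]
[122. 195.] 573 [ 0.5712  0.421   0.5741 97.4805 58.4561]
[327. 238.] 2742 [ 4.594000e-01 -1.548000e-01  3.091100e+00  1.754100e+02  1.289425e+02]
[137. 245.] 620 [ 0.4304  0.3717  2.33   99.9311 56.8653]
[236. 248.] 392 [  0.4257   0.0946 -13.491   56.599   52.2262]
```

View pics/c1.png

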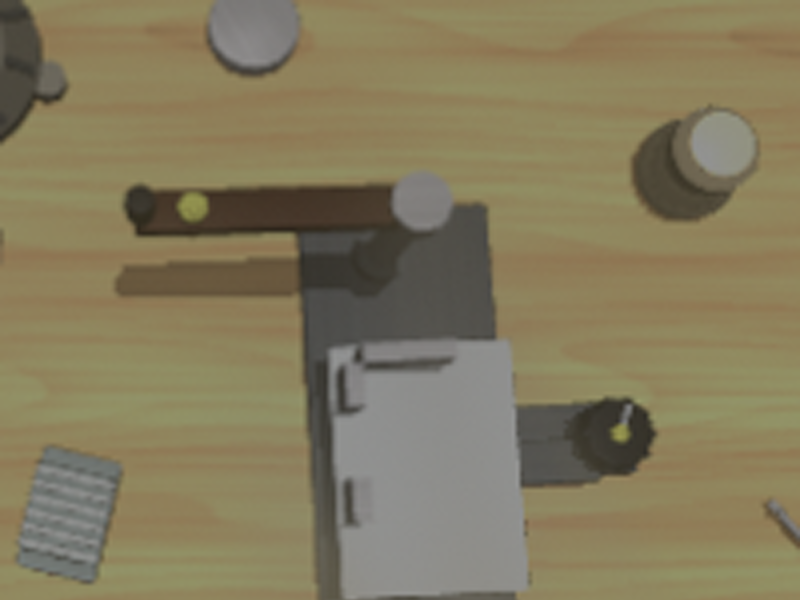

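View pics/c2.png

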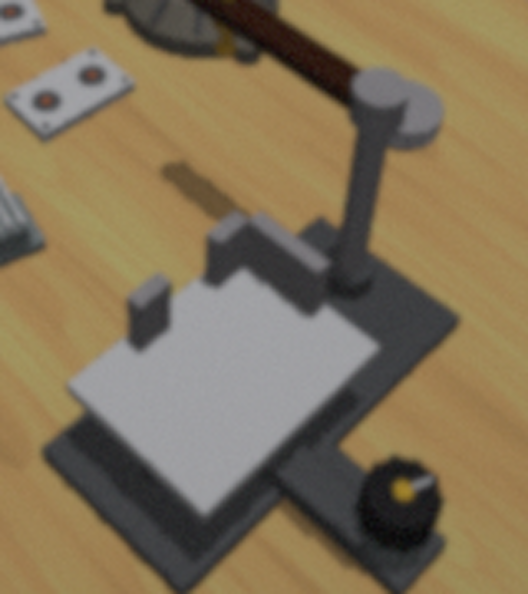

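```bash
cat > fit.py <<'E'
from h import *
from scipy.optimize import least_squares
a=r.capture("top");b=r.capture("side")
T=np.array([[-99,47],[-99,-75],[66,-75],[66,47]])/1e3
ua=np.array([[343,598],[527,590],[511,340],[329,349],[422,200],[620,433]])/4+[220,120]
ub=np.array([[69,384],[205,516],[380,346],[403,490]])/3.3+[210,170]
def f(p,full=0):
    x,y,w,h,zk,zp=p
    L=np.array([[cx,cy,h] for cx,cy in T]+[[.135,0,zp],[0,-.145,zk]])
    c,s=np.cos(w),np.sin(w); W=np.c_[x+c*L[:,0]-s*L[:,1],y+s*L[:,0]+c*L[:,1],L[:,2]]
    ea=proj(a,W)-ua; eb=proj(b,W[[0,1,2,5]])-ub
    return np.r_[ea.ravel(),eb.ravel(),(zk-.071)*300,(zp-.21)*100]
q=least_squares(f,[.47,-.15,.05,.08,.071,.21],loss="soft_l1")
print(q.x.round(4),np.degrees(q.x[2]));print(f(q.x).round(1))
x,y,w=q.x[:3];print("pivot",x+.135*np.cos(w),y+.135*np.sin(w),"knob",x+.145*np.sin(w),y-.145*np.cos(w))
print("handle",back(a,[[140/4+220,200/4+120]],.244))
E
python3 fit.py
```

```text
[ 0.4718 -0.1314  0.0558  0.0776  0.0714  0.2105] 3.19657275388215
[ 0.1  0.   0.8 -0.5  0.1 -0.9 -0.3 -0.9  0.1  0.1  0.4 -0.5 -1.2  0.1
 -0.5 -0.1 -0.3  0.4 -0.2  0.3  0.1  0.1]
pivot 0.6065548519438182 -0.123851286489573 knob 0.4798503565550537 -0.27615352169404583
handle [[0.59906295 0.0425673  0.244     ]]
```

```bash
python3 - <<'E'
from h import *
delta(.5712,.421,.06,.6)
E
```

```text
turn_z -24.19  then shift cm x 29.90 y 20.06 z 16.62 | j6 -17 t 0.3
```

Emit:
{"op": "carry_out", "data": {
  "motion": [0, 0, -6.05, 0, 0, 1, 8.76, 0, 0, -6.05, 0, 0, 1, 8.76, 0, 0, -6.05, 0, 0, 1, 8.76, 0, 0, -6.05, 0, 0, 1, 8.76, 0, 0, 0, 3, 2, 1, 8.76, 0, 0, 0, 3, 2, 1, 8.76, 0, 0, 0, 3, 2, 1, 8.76, 0, 0, 0, 3, 2, 1, 8.76, 0, 0, 0, 3, 2, 1, 8.76, 0, 0, 0, 3, 2, 1, 8.76, 0, 0, 0, 3, 2, 1, 8.76, 0, 0, 0, 3, 2, 1, 8.76, 0, 0, 0, 3, 2, 1, 8.76, 0, 0, 0, 2.9, 2, 1, 8.76, 0, 0, 0, 0, 0, 0, 8.76],
  "grip_force": 12
}}

```text
time_s: 1.55
tcp_pos: [0.5746, 0.4168, 0.0836]
eef_rot: [179.8, 0.1, 0.3]
contact_force: [-0.5, 1.6, -1.0]
gripper_width: 0.088
```

```bash
python3 - <<'E'
from h import *
delta(.5712,.421,.003,.6)
c=r.capture("side");q=proj(c,[[.571,.421,.012]])[0].astype(int);print(q)
cv2.imwrite("pics/s1.png",cv2.resize(c["pixels"][q[1]-60:q[1]+40,q[0]-60:q[0]+60,::-1],None,fx=4,fy=4))
E
```

```text
turn_z -0.27  then shift cm x -0.34 y -0.42 z 8.06 | j6 39 t 1.6
[181 157]
```

View pics/s1.png

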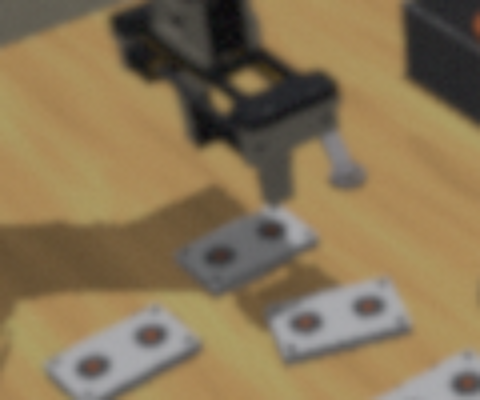

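Emit:
{"op": "carry_out", "data": {
  "motion": [0, 0, -0.3, -0.3, -0.4, 2, 8.76, 0, 0, 0, 0, 0, 2.5, 8.76, 0, 0, 0, 0, 0, 2.5, 8.76, 0, 0, 0, 0, 0, 0.9, 8.76, 0, 0, 0, 0, 0, 0, 8.76, 0, 0, 0, 0, 0, 0, 5, 0, 0, 0, 0, 0, 0, 5, 0, 0, 0, 0, 0, 0, 5, 0, 0, 0, 0, 0, 0, 5, 0, 0, 0, 0, 0, 0, 5, 0, 0, 0, 0, 0, 0, 5]
}}

```text
time_s: 2.52
tcp_pos: [0.5686, 0.4257, 0.0088]
eef_rot: [-180.0, -0.0, 0.9]
contact_force: [-1.7, -1.7, 6.9]
gripper_width: 0.0599
```

```bash
python3 - <<'E'
from h import *
print(r.get_state()["tcp_pos"],r.get_state()["eef_rot"],r.get_state()["gripper_width"])
delta(.462,-.137,.18,3.2)
E
```

```text
[0.56859535 0.42568092 0.0087801 ] [-1.79967284e+02 -4.85519282e-02  9.06937432e-01] 0.05993384207681292
turn_z -2.29  then shift cm x -13.78 y 55.59 z -17.12 | j6 38 t 2.5
```

Emit:
{"op": "carry_out", "data": {
  "motion": [0, 0, -1.2, 0, 0, -1, 5, 0, 0, -1.1, 0, 0, -3, 5, 0, 0, 0, 0, 0, -3.5, 5, 0, 0, 0, -0.5, 0.5, -3.5, 5, 0, 0, 0, -1, 2, -3.2, 5, 0, 0, 0, -1, 3, -2.5, 5, 0, 0, 0, -1, 3.7, -0.5, 5, 0, 0, 0, -1, 3.8, 0, 5, 0, 0, 0, -1, 3.8, 0, 5, 0, 0, 0, -1, 3.8, 0, 5, 0, 0, 0, -1, 3.8, 0, 5, 0, 0, 0, -1, 3.8, 0, 5, 0, 0, 0, -1, 3.8, 0, 5, 0, 0, 0, -1, 3.8, 0, 5, 0, 0, 0, -1, 3.8, 0, 5, 0, 0, 0, -1, 3.8, 0, 5, 0, 0, 0, -1, 3.8, 0, 5, 0, 0, 0, -1, 3.8, 0, 5, 0, 0, 0, -0.3, 3.8, 0, 5, 0, 0, 0, 0, 0, 0, 5],
  "grip_force": 15
}}

```text
time_s: 4.18
tcp_pos: [0.4499, -0.1344, 0.1802]
eef_rot: [180.0, -0.0, 3.0]
contact_force: [1.7, -0.3, -1.5]
gripper_width: 0.0597
```

```bash
python3 - <<'E'
from h import *
s=r.get_state();print(s["tcp_pos"],s["eef_rot"],s["contact_force"],s["gripper_width"])
delta(.466,-.1355,.085,3.2)
c=r.capture("side");cv2.imwrite("pics/s2.png",cv2.resize(c["pixels"][150:350,150:400,::-1],None,fx=3,fy=3))
E
```

```text
[ 0.44990595 -0.13442501  0.18016487] [ 1.79977407e+02 -2.39564852e-02  3.00656257e+00] [ 1.73803414 -0.28788492 -1.51988566] 0.0596540148349237
turn_z -0.19  then shift cm x 1.60 y 0.20 z 9.52 | j6 85 t 4.2
```

View pics/s2.png

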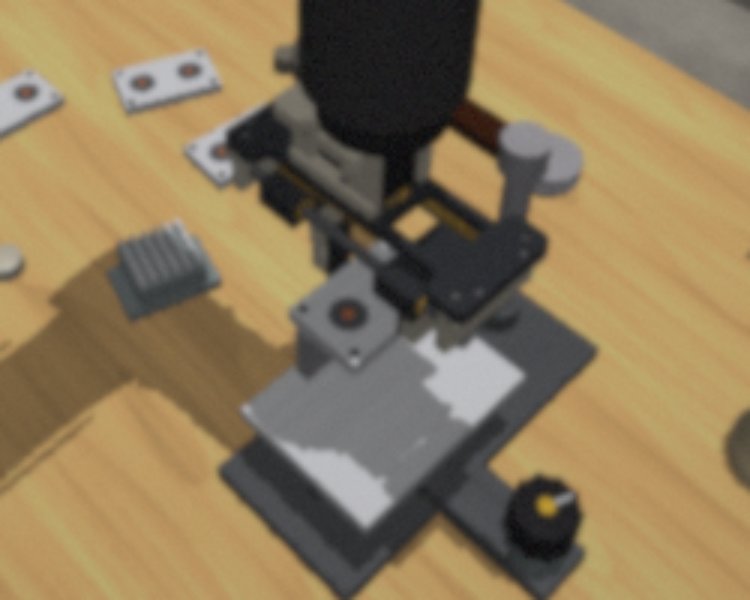

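Emit:
{"op": "carry_out", "data": {
  "motion": [0, 0, 0, 0.8, 0.1, 1.5, 5, 0, 0, 0, 0.7, 0.05, 2.5, 5, 0, 0, 0, 0, 0, 2.5, 5, 0, 0, 0, 0, 0, 1.6, 5, 0, 0, 0, 0, 0, 0.9, 5, 0, 0, 0, 0, 0, 0, 5, 0, 0, 0, 0, 0, 0, 5]
}}

```text
time_s: 4.82
tcp_pos: [0.4658, -0.1306, 0.089]
eef_rot: [179.9, 0.1, 3.3]
contact_force: [0.6, -8.2, -7.3]
gripper_width: 0.0595
```

```bash
python3 - <<'E'
from h import *
s=r.get_state();print(s["tcp_pos"],s["eef_rot"],s["contact_force"],s["gripper_width"])
delta(.4718-.0026,-.1314,.0866,3.2)
c=r.capture("side");cv2.imwrite("pics/s3.png",cv2.resize(c["pixels"][190:330,200:370,::-1],None,fx=4,fy=4))
E
```

```text
[ 0.46581961 -0.13057455  0.08898532] [1.79924527e+02 1.05551766e-01 3.31654514e+00] [ 0.61201625 -8.23279528 -7.3325155 ] 0.05954939310664006
turn_z 0.12  then shift cm x 0.33 y 0.10 z 0.24 | j6 85 t 4.8
```

View pics/s3.png

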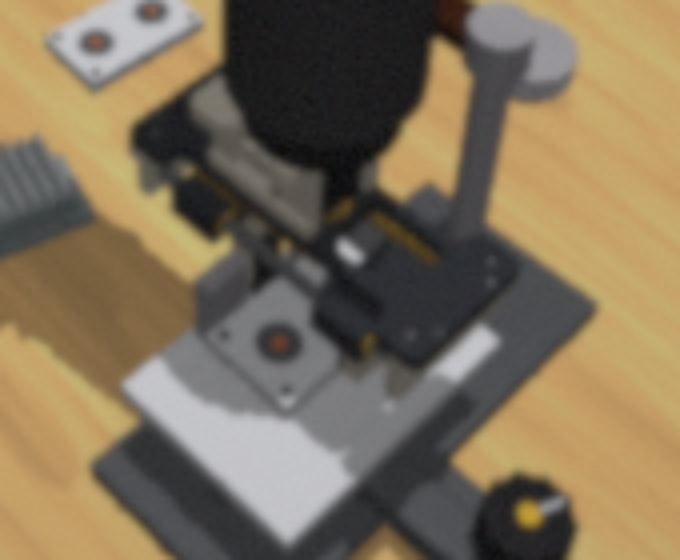

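Emit:
{"op": "carry_out", "data": {
  "motion": [0, 0, 0, 0, 0, 0, 5, 0, 0, 0, 0, 0, 0, 5, 0, 0, 0, 0, 0, 0, 5]
}}

```text
time_s: 5.12
tcp_pos: [0.4658, -0.1306, 0.0894]
eef_rot: [179.9, 0.1, 3.3]
contact_force: [0.8, -9.3, -7.7]
gripper_width: 0.0595
```

Emit:
{"op": "carry_out", "data": {
  "motion": [0, 0, 0, 0, 0.2, 0, 5, 0, 0, 0, 0, 0, 0, 5, 0, 0, 0, 0, 0, 0, 5]
}}

```text
time_s: 5.37
tcp_pos: [0.4667, -0.1318, 0.0899]
eef_rot: [-180.0, -0.0, 3.3]
contact_force: [-0.4, 1.2, -1.6]
gripper_width: 0.0595
```

Emit:
{"op": "carry_out", "data": {
  "motion": [0, 0, 0, 0, 0, 0.1, 5, 0, 0, 0, 0, 0, 0.1, 5, 0, 0, 0, 0, 0, 0.1, 5, 0, 0, 0, 0, 0, 0, 5, 0, 0, 0, 0, 0, 0, 5]
}}

```text
time_s: 5.78
tcp_pos: [0.4665, -0.1322, 0.0868]
eef_rot: [-180.0, -0.0, 3.2]
contact_force: [-1.1, 1.4, 2.2]
gripper_width: 0.0593
```

Emit:
{"op": "carry_out", "data": {
  "motion": [0, 0, 0, 0.1, 0, 0, 5, 0, 0, 0, 0.1, 0, 0, 5, 0, 0, 0, 0.1, 0, 0, 5, 0, 0, 0, 0.1, 0, 0, 5, 0, 0, 0, 0, 0, 0, 5, 0, 0, 0, 0, 0, 0, 5]
}}

```text
time_s: 6.28
tcp_pos: [0.4694, -0.1325, 0.0866]
eef_rot: [180.0, 0.1, 3.2]
contact_force: [-4.7, -0.0, 5.0]
gripper_width: 0.0593
```

Emit:
{"op": "carry_out", "data": {
  "motion": [0, 0, 0, 0.1, 0, 0, 5, 0, 0, 0, 0, 0, 0, 5, 0, 0, 0, 0, 0, 0, 5]
}}

```text
time_s: 6.53
tcp_pos: [0.4697, -0.1326, 0.0866]
eef_rot: [180.0, 0.2, 3.2]
contact_force: [-6.7, 0.6, 7.7]
gripper_width: 0.0599
```

Emit:
{"op": "carry_out", "data": {
  "motion": [0, 0, 0, 0.1, 0, 0, 5, 0, 0, 0, 0, 0, 0, 5, 0, 0, 0, 0, 0, 0, 5]
}}

```text
time_s: 6.78
tcp_pos: [0.4698, -0.1326, 0.0865]
eef_rot: [180.0, 0.3, 3.2]
contact_force: [-8.7, 1.6, 10.1]
gripper_width: 0.0597
```

Emit:
{"op": "carry_out", "data": {
  "motion": [0, 0, 0, 0.1, 0, 0, 5, 0, 0, 0, 0, 0, 0, 5, 0, 0, 0, 0, 0, 0, 5]
}}

```text
time_s: 7.03
tcp_pos: [0.4699, -0.1325, 0.0863]
eef_rot: [180.0, 0.4, 3.2]
contact_force: [-12.0, 2.4, 12.5]
gripper_width: 0.0596
```

Emit:
{"op": "carry_out", "data": {
  "motion": [0, 0, 0, -0.1, -0.2, 0, 5, 0, 0, 0, 0, -0.2, 0, 5, 0, 0, 0, 0, -0.1, 0, 5, 0, 0, 0, 0, 0, 0, 5, 0, 0, 0, 0, 0, 0, 5]
}}

```text
time_s: 7.45
tcp_pos: [0.4699, -0.1301, 0.0865]
eef_rot: [179.8, 0.3, 3.2]
contact_force: [-3.8, -19.6, 2.4]
gripper_width: 0.06
```

Emit:
{"op": "carry_out", "data": {
  "motion": [0, 0, 0, 0, 0.3, 0, 5, 0, 0, 0, 0, 0, 0, 8.76, 0, 0, 0, 0, 0, 0, 8.76, 0, 0, 0, 0, 0, 0, 8.76, 0, 0, 0, 0, 0, 0, 8.76, 0, 0, 0, 0, 0, -1, 8.76, 0, 0, 0, 0, 0, -3, 8.76, 0, 0, 0, 0, 0, -3, 8.76, 0, 0, 0, 0, -1, -2, 8.76, 0, 0, 0, 0, -3, 0, 8.76, 0, 0, 0, 0, -4, 0, 8.76, 0, 0, 0, 0, -4, 0, 8.76, 0, 0, 0, 0, -4, 0, 8.76, 0, 0, 0, 0, -4, 0, 8.76, 0, 0, 0, 0, -4, 0, 8.76, 0, 0, 0, 0, -2, 0, 8.76, 0, 0, 0, 0, 0, 0, 8.76, 0, 0, 0, 0, 0, 0, 8.76]
}}

```text
time_s: 8.95
tcp_pos: [0.4575, 0.1309, 0.1765]
eef_rot: [-180.0, -0.0, 3.4]
contact_force: [-0.4, -0.4, 0.1]
gripper_width: 0.0876
```

```bash
cat > look.py <<'E'
from h import *
import sys
a=r.capture("top")
for p in plates(a):
    if p[2][3]>90 and p[2][1]>.12:print(*p); delta(p[2][0],p[2][1],.01,p[2][2])
c,z=a["pixels"],0
cv2.imwrite("pics/%s.png"%sys.argv[1],cv2.resize(c[180:290,280:390,::-1],None,fx=5,fy=5,interpolation=cv2.INTER_CUBIC))
E
python3 look.py t2
```

```text
[210.  47.] 347 [  1.0182   0.1845 -64.379  102.3077  50.3778]
turn_z 67.67  then shift cm x 19.33 y -52.92 z 16.64 | j6 54 t 9.0
[ 92. 144.] 336 [  0.7185   0.5183  68.8404 175.5361  34.9485]
turn_z -65.55  then shift cm x 45.64 y 10.33 z 16.64 | j6 54 t 9.0
[162. 189.] 364 [  0.5757   0.3006 -19.6144  99.4429  59.5909]
turn_z 22.91  then shift cm x 5.41 y -20.04 z 16.64 | j6 54 t 9.0
[ 35. 285.] 382 [  0.3083   0.6701  10.4198 119.6754  50.7449]
turn_z -7.13  then shift cm x -4.90 y -55.82 z 16.64 | j6 54 t 9.0
[  5. 292.] 492 [  0.2956   0.7472   3.8224 120.6592  36.6382]
turn_z -0.53  then shift cm x -12.03 y -62.67 z 16.64 | j6 54 t 9.0
```

View pics/t2.png

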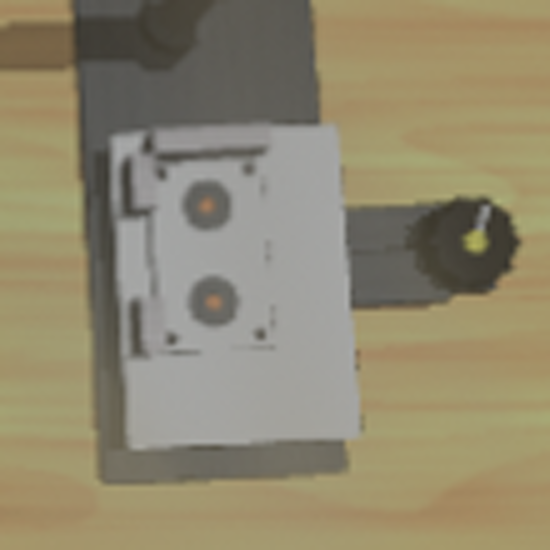

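Emit:
{"op": "carry_out", "data": {
  "motion": [0, 0, 5.65, 0, 0, 1, 8.76, 0, 0, 5.65, 0, 0, 1, 8.76, 0, 0, 5.65, 0, 0, 1, 8.76, 0, 0, 5.65, 0, 0, 1, 8.76, 0, 0, 0, 0.9, -3.3, 1.5, 8.76, 0, 0, 0, 0.9, -3.3, 1.5, 8.76, 0, 0, 0, 0.9, -3.4, 1.5, 8.76, 0, 0, 0, 0.9, -3.4, 1.5, 8.76, 0, 0, 0, 0.9, -3.3, 0, 8.76, 0, 0, 0, 0.9, -3.3, 0, 8.76, 0, 0, 0, 0, 0, 0, 8.76, 0, 0, 0, 0, 0, 0, 8.76]
}}

```text
time_s: 10.0
tcp_pos: [0.576, 0.3002, 0.0754]
eef_rot: [179.9, 0.0, -19.4]
contact_force: [0.0, -0.3, 0.7]
gripper_width: 0.0879
```

```bash
python3 - <<'E'
from h import *
delta(.5757,.3005,.008,-19.3)
E
```

```text
turn_z -0.13  then shift cm x -0.04 y -0.02 z 6.74 | j6 26 t 10.0
```

Spot on. Descend and grip.

Emit:
{"op": "carry_out", "data": {
  "motion": [0, 0, 0, 0, 0, 2.5, 8.76, 0, 0, 0, 0, 0, 2.5, 8.76, 0, 0, 0, 0, 0, 1.3, 8.76, 0, 0, 0, 0, 0, 0.4, 8.76, 0, 0, 0, 0, 0, 0, 8.76, 0, 0, 0, 0, 0, 0, 8.76]
}}

```text
time_s: 10.5
tcp_pos: [0.5754, 0.2996, 0.0104]
eef_rot: [-180.0, -0.0, -19.4]
contact_force: [0.6, -0.2, 0.2]
gripper_width: 0.0874
```

Emit:
{"op": "carry_out", "data": {
  "motion": [0, 0, 0, 0, 0, 0, 5, 0, 0, 0, 0, 0, 0, 5, 0, 0, 0, 0, 0, 0, 5, 0, 0, 0, 0, 0, 0, 5, 0, 0, 0, 0, 0, 0, 5, 0, 0, 0, 0, 0, 0, 5]
}}

```text
time_s: 11.0
tcp_pos: [0.5751, 0.3004, 0.01]
eef_rot: [-180.0, -0.0, -19.4]
contact_force: [-0.2, 0.9, 2.9]
gripper_width: 0.0597
```

```bash
python3 - <<'E'
from h import *
delta(.4653,-.1335,.18,3.2)
E
```

```text
turn_z -22.58  then shift cm x -13.39 y 42.71 z -17.00 | j6 26 t 11.0
```

Emit:
{"op": "carry_out", "data": {
  "motion": [0, 0, 0, 0, 0, -2, 5, 0, 0, 0, 0, 0, -3, 5, 0, 0, -5.6, 0, 0, -3, 5, 0, 0, -5.6, 0, 0, -3, 5, 0, 0, -5.6, 0, 0, -3, 5, 0, 0, -5.8, 0, 0, -3, 5, 0, 0, 0, -1.3, 3.8, 0, 5, 0, 0, 0, -1.4, 3.8, 0, 5, 0, 0, 0, -1.3, 3.8, 0, 5, 0, 0, 0, -1.4, 3.8, 0, 5, 0, 0, 0, -1.3, 3.8, 0, 5, 0, 0, 0, -1.4, 3.8, 0, 5, 0, 0, 0, -1.3, 3.8, 0, 5, 0, 0, 0, -1.3, 3.8, 0, 5, 0, 0, 0, -1.3, 3.8, 0, 5, 0, 0, 0, -1.3, 3.8, 0, 5, 0, 0, 0, 0, 3, 0, 5, 0, 0, 0, 0, 1.7, 0, 5, 0, 0, 0, 0, 0, 0, 5, 0, 0, 0, 0, 0, 0, 5]
}}

```text
time_s: 12.67
tcp_pos: [0.4655, -0.1343, 0.1792]
eef_rot: [-180.0, 0.0, 3.1]
contact_force: [-0.4, 0.5, -1.7]
gripper_width: 0.0596
```

```bash
python3 - <<'E'
from h import *
delta(.4653,-.1335,.102,3.2)
E
```

```text
turn_z -0.14  then shift cm x -0.02 y -0.08 z 7.72 | j6 86 t 12.7
```

Emit:
{"op": "carry_out", "data": {
  "motion": [0, 0, 0, 0, 0, 2, 5, 0, 0, 0, 0, 0, 2.5, 5, 0, 0, 0, 0, 0, 2.2, 5, 0, 0, 0, 0, 0, 0.9, 5, 0, 0, 0, 0, 0, 0, 5, 0, 0, 0, 0, 0, 0.2, 5, 0, 0, 0, 0, 0, 0.2, 5, 0, 0, 0, 0, 0, 0, 5, 0, 0, 0, 0, 0, 0, 5]
}}

```text
time_s: 13.42
tcp_pos: [0.4666, -0.1334, 0.1004]
eef_rot: [-180.0, -0.1, 3.2]
contact_force: [0.2, 0.1, -3.2]
gripper_width: 0.0593
```

Emit:
{"op": "carry_out", "data": {
  "motion": [0, 0, 0, 0.2, 0, 0, 5, 0, 0, 0, 0.2, 0, 0, 5, 0, 0, 0, 0.2, 0, 0, 5, 0, 0, 0, 0.1, 0, 0, 5, 0, 0, 0, 0.1, 0, 0, 5, 0, 0, 0, 0, 0, 0, 5, 0, 0, 0, 0, 0, 0, 5]
}}

```text
time_s: 14.0
tcp_pos: [0.4715, -0.1333, 0.0999]
eef_rot: [-180.0, 0.3, 3.2]
contact_force: [-11.0, 3.3, 12.5]
gripper_width: 0.0592
```

Emit:
{"op": "carry_out", "data": {
  "motion": [0, 0, 0, -0.1, -0.2, 0, 5, 0, 0, 0, 0, -0.2, 0, 5, 0, 0, 0, 0, -0.1, 0, 5, 0, 0, 0, 0, 0, 0, 5, 0, 0, 0, 0, 0, 0, 5]
}}

```text
time_s: 14.42
tcp_pos: [0.4713, -0.1301, 0.1]
eef_rot: [179.9, 0.2, 3.2]
contact_force: [-5.9, -11.2, 4.3]
gripper_width: 0.0595
```

Emit:
{"op": "carry_out", "data": {
  "motion": [0, 0, 0, 0, 0.1, 0, 5, 0, 0, 0, 0, 0, 0, 8.76, 0, 0, 0, 0, 0, 0, 8.76, 0, 0, 0, 0, 0, 0, 8.76, 0, 0, 0, 0, 0, 0, 8.76, 0, 0, 0, 0, 0, -1, 8.76, 0, 0, 0, 0, 0, -3, 8.76, 0, 0, 0, 0, 0, -3, 8.76, 0, 0, 0, 0, 0, -1, 8.76, 0, 0, 0, 0, 0, 0, 8.76, 0, 0, 0, 0, 0, 0, 8.76]
}}

```text
time_s: 15.33
tcp_pos: [0.4732, -0.1289, 0.1805]
eef_rot: [-180.0, -0.1, 3.2]
contact_force: [-0.5, 0.3, -0.5]
gripper_width: 0.0875
```

```bash
python3 look.py t3|grep -v " 0.6\|0.7\|1.0"
```

```text
[18. 14.] 465 [  1.1454   0.8015  73.6467 152.1581  72.3834]
turn_z -70.44  then shift cm x 108.23 y 38.37 z 16.95 | j6 85 t 15.4
turn_z -89.28  then shift cm x 31.29 y 59.70 z 16.95 | j6 85 t 15.4
turn_z -65.64  then shift cm x 69.24 y -0.40 z 16.95 | j6 85 t 15.4
turn_z 0.88  then shift cm x -2.19 y -50.20 z 16.95 | j6 85 t 15.4
turn_z -7.22  then shift cm x -1.70 y -81.56 z 16.95 | j6 85 t 15.4
turn_z -0.62  then shift cm x -11.81 y -88.60 z 16.95 | j6 85 t 15.4
```

Emit:
{"op": "carry_out", "data": {
  "motion": [0, 0, 0.9, -0.2, -3.8, 0, 8.76, 0, 0, 0, -0.2, -3.9, 0, 8.76, 0, 0, 0, -0.2, -3.9, 0, 8.76, 0, 0, 0, -0.2, -3.9, 0, 8.76, 0, 0, 0, -0.2, -3.9, 0, 8.76, 0, 0, 0, -0.2, -3.9, 0, 8.76, 0, 0, 0, -0.2, -3.9, 0, 8.76, 0, 0, 0, -0.2, -3.9, 0, 8.76, 0, 0, 0, -0.2, -3.9, 0, 8.76, 0, 0, 0, -0.2, -3.8, 1.5, 8.76, 0, 0, 0, -0.2, -3.8, 1.5, 8.76, 0, 0, 0, 0, -3.6, 2, 8.76, 0, 0, 0, 0, -2.5, 2.5, 8.76, 0, 0, 0, 0, -1.5, 2.5, 8.76, 0, 0, 0, 0, 0, 0, 8.76, 0, 0, 0, 0, 0, 0, 8.76]
}}

```text
time_s: 16.72
tcp_pos: [0.4287, 0.3705, 0.0766]
eef_rot: [179.7, 0.2, 2.4]
contact_force: [0.4, -0.7, 0.6]
gripper_width: 0.0877
```

```bash
python3 - <<'E'
from h import *
a=r.capture("top")
for p in plates(a):print(*p)
delta(.4304,.3717,.008,2.3)
cv2.imwrite("pics/t4.png",a["pixels"][...,::-1])
E
```

```text
[283. 125.] 359 [ 7.76100e-01 -3.50000e-02  3.17000e-02  6.27997e+01  5.76722e+01]
[ 92. 144.] 293 [  0.7165   0.5175  68.1778 172.5271  33.2171]
[208. 193.] 625 [  0.5771   0.176   -0.8086 100.4384  59.6414]
[327. 237.] 2700 [ 4.594000e-01 -1.547000e-01  3.207600e+00  1.756952e+02  1.292012e+02]
[236. 248.] 558 [  0.4249   0.0952 -13.5224  79.8763  54.3738]
turn_z 0.04  then shift cm x 0.10 y -0.10 z 7.03 | j6 32 t 16.8
```

View pics/t4.png

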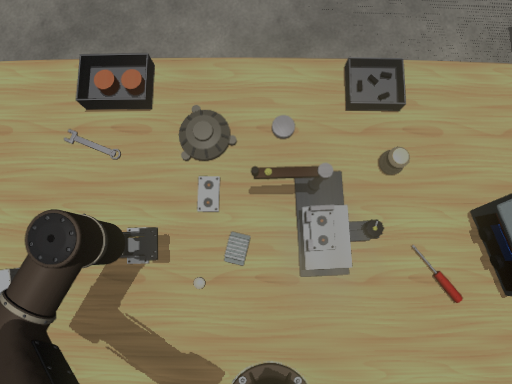

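Emit:
{"op": "carry_out", "data": {
  "motion": [0, 0, 0, 0.1, -0.1, 2.5, 8.76, 0, 0, 0, 0, 0, 2.5, 8.76, 0, 0, 0, 0, 0, 1.5, 8.76, 0, 0, 0, 0, 0, 0.5, 8.76, 0, 0, 0, 0, 0, 0, 8.76, 0, 0, 0, 0, 0, 0, 5, 0, 0, 0, 0, 0, 0, 5, 0, 0, 0, 0, 0, 0, 5, 0, 0, 0, 0, 0, 0, 5, 0, 0, 0, 0, 0, 0, 5, 0, 0, 0, 0, 0, 0, 5]
}}

```text
time_s: 17.68
tcp_pos: [0.4312, 0.3726, 0.0103]
eef_rot: [-180.0, -0.0, 2.3]
contact_force: [-1.4, -1.7, 5.1]
gripper_width: 0.0595
```

```bash
python3 - <<'E'
from h import *
delta(.4653,-.1335,.18,3.2)
E
```

```text
turn_z -0.88  then shift cm x 0.58 y 50.72 z -16.97 | j6 32 t 17.7
```

Emit:
{"op": "carry_out", "data": {
  "motion": [0, 0, -0.9, 0, 0, -2, 5, 0, 0, 0, 0, 0, -3, 5, 0, 0, 0, 0, 0.5, -3.5, 5, 0, 0, 0, 0, 2, -3.5, 5, 0, 0, 0, 0, 3, -2.5, 5, 0, 0, 0, 0, 3.4, -2.4, 5, 0, 0, 0, 0, 4, 0, 5, 0, 0, 0, 0, 4, 0, 5, 0, 0, 0, 0, 4, 0, 5, 0, 0, 0, 0.6, 4, 0, 5, 0, 0, 0, 0, 4, 0, 5, 0, 0, 0, 0, 4, 0, 5, 0, 0, 0, 0, 4, 0, 5, 0, 0, 0, 0, 4, 0, 5, 0, 0, 0, 0, 4, 0, 5, 0, 0, 0, 0, 3.3, 0, 5, 0, 0, 0, 0, 2.4, 0, 5, 0, 0, 0, 0, 0, 0, 5, 0, 0, 0, 0, 0, 0, 5]
}}

```text
time_s: 19.27
tcp_pos: [0.4647, -0.1334, 0.1781]
eef_rot: [-180.0, 0.1, 3.0]
contact_force: [-0.1, 0.8, -1.6]
gripper_width: 0.0592
```

```bash
python3 - <<'E'
from h import *
delta(.4653,-.1335,.114,3.2)
a=r.capture("top")
for p in plates(a):
  if abs(p[2][1]-.18)<.1:print(*p)
E
```

```text
turn_z -0.17  then shift cm x 0.06 y 0.01 z 6.41 | j6 86 t 19.3
[246.   9.] 571 [1.145900e+00 8.430000e-02 8.056450e+01 1.865503e+02 7.445030e+01]
[207.  39.] 1151 [  1.0555   0.2065 -87.2702 159.4789 137.4468]
[208. 190.] 524 [ 0.5855  0.1761  0.335  82.5557 61.3664]
```

Emit:
{"op": "carry_out", "data": {
  "motion": [0, 0, -0.1, 0, 0, 2, 5, 0, 0, 0, 0, 0, 2.2, 5, 0, 0, 0, 0, 0, 1.5, 5, 0, 0, 0, 0, 0, 0.7, 5, 0, 0, 0, 0, 0, 0, 5, 0, 0, 0, 0, 0, 0.2, 5, 0, 0, 0, 0, 0, 0.2, 5, 0, 0, 0, 0, 0, 0, 5, 0, 0, 0, 0, 0, 0, 5]
}}

```text
time_s: 20.07
tcp_pos: [0.4662, -0.1318, 0.1119]
eef_rot: [-180.0, -0.1, 3.3]
contact_force: [-1.7, 3.3, 4.9]
gripper_width: 0.0594
```

Emit:
{"op": "carry_out", "data": {
  "motion": [0, 0, 0, 0.2, 0, 0, 5, 0, 0, 0, 0.2, 0, 0, 5, 0, 0, 0, 0.2, 0, 0, 5, 0, 0, 0, 0.2, 0, 0, 5, 0, 0, 0, 0.1, 0, 0, 5, 0, 0, 0, 0.1, 0, 0, 5, 0, 0, 0, 0, 0, 0, 5, 0, 0, 0, 0, 0, 0, 5]
}}

```text
time_s: 20.73
tcp_pos: [0.4728, -0.1323, 0.1113]
eef_rot: [180.0, 0.2, 3.3]
contact_force: [-10.4, 1.0, 12.4]
gripper_width: 0.0594
```

Emit:
{"op": "carry_out", "data": {
  "motion": [0, 0, 0, -0.1, -0.2, 0, 5, 0, 0, 0, 0, -0.2, 0, 5, 0, 0, 0, 0, -0.1, 0, 5, 0, 0, 0, 0, 0, 0, 5, 0, 0, 0, 0, 0, 0, 5]
}}

```text
time_s: 21.15
tcp_pos: [0.4727, -0.1298, 0.1114]
eef_rot: [179.8, 0.2, 3.3]
contact_force: [-3.9, -18.2, 3.5]
gripper_width: 0.0594
```

Emit:
{"op": "carry_out", "data": {
  "motion": [0, 0, 0, 0, 0.2, 0, 5, 0, 0, 0, 0, 0, 0, 8.76, 0, 0, 0, 0, 0, 0, 8.76, 0, 0, 0, 0, 0, 0, 8.76, 0, 0, 0, 0, 0, 0, 8.76, 0, 0, 0, 0, 0, -1, 8.76, 0, 0, 0, 0, 0, -3, 8.76, 0, 0, 0, 0, 0, -3, 8.76, 0, 0, 0, -1, -2, 0, 8.76, 0, 0, 0, 0, -3, 0, 8.76, 0, 0, 0, 0, -4, 0, 8.76, 0, 0, 0, 0, -4, 0, 8.76, 0, 0, 0, 0, -4, 0, 8.76, 0, 0, 0, 0, -4, 0, 8.76, 0, 0, 0, 0, -4, 0, 8.76, 0, 0, 0, 0, -4, 0, 8.76, 0, 0, 0, 0, -2, 0, 8.76, 0, 0, 0, 0, 0, 0, 8.76, 0, 0, 0, 0, 0, 0, 8.76]
}}

```text
time_s: 22.73
tcp_pos: [0.4461, 0.1815, 0.1811]
eef_rot: [-180.0, -0.0, 3.5]
contact_force: [0.6, 0.0, 0.6]
gripper_width: 0.0876
```

```bash
python3 - <<'E'
from h import *
a=r.capture("top")
for p in plates(a):
  if abs(p[2][1]-.18)<.1 and p[2][0]<.7:print(*p)
delta(.5775,.176,.08,-.8)
E
```

```text
[208. 193.] 644 [  0.5771   0.1758  -0.6141 100.322   60.6871]
[240. 249.] 371 [  0.4256   0.0922 -13.3516  82.445   51.463 ]
turn_z 4.19  then shift cm x 13.15 y 0.27 z 10.10 | j6 48 t 22.8
```

Emit:
{"op": "carry_out", "data": {
  "motion": [0, 0, 4.1, 0, 0, 1, 8.76, 0, 0, 0, 2.4, 0.1, 1.5, 8.76, 0, 0, 0, 2.5, 0.1, 2, 8.76, 0, 0, 0, 2.5, 0.1, 2, 8.76, 0, 0, 0, 2.5, 0, 2, 8.76, 0, 0, 0, 2.2, 0, 1.5, 8.76, 0, 0, 0, 1, 0, 0, 8.76, 0, 0, 0, 0, 0, 0, 8.76, 0, 0, 0, 0, 0, 0, 8.76]
}}

```text
time_s: 23.53
tcp_pos: [0.5773, 0.1743, 0.081]
eef_rot: [180.0, 0.0, -0.9]
contact_force: [-0.2, -0.2, 0.4]
gripper_width: 0.0879
```

```bash
python3 - <<'E'
from h import *
delta(.5773,.1758,.008,-.7)
E
```

```text
turn_z -0.19  then shift cm x -0.01 y -0.15 z 7.30 | j6 54 t 23.5
```

Emit:
{"op": "carry_out", "data": {
  "motion": [0, 0, 0, 0, -0.1, 2.5, 8.76, 0, 0, 0, 0, 0, 2.5, 8.76, 0, 0, 0, 0, 0, 1.7, 8.76, 0, 0, 0, 0, 0, 0.5, 8.76, 0, 0, 0, 0, 0, 0, 8.76, 0, 0, 0, 0, 0, 0, 5, 0, 0, 0, 0, 0, 0, 5, 0, 0, 0, 0, 0, 0, 5, 0, 0, 0, 0, 0, 0, 5, 0, 0, 0, 0, 0, 0, 5, 0, 0, 0, 0, 0, 0, 5]
}}

```text
time_s: 24.45
tcp_pos: [0.5776, 0.1765, 0.0093]
eef_rot: [-180.0, -0.0, -0.8]
contact_force: [-1.0, -0.1, 5.3]
gripper_width: 0.0596
```

```bash
python3 - <<'E'
from h import *
delta(.4653,-.1335,.18,3.2)
E
```

```text
turn_z -3.98  then shift cm x -12.94 y 30.32 z -17.07 | j6 54 t 24.4
```

Emit:
{"op": "carry_out", "data": {
  "motion": [0, 0, 0, 0, 0, -2, 5, 0, 0, -4, 0, 0, -3, 5, 0, 0, 0, -2.5, 0, -3, 5, 0, 0, 0, -3, 0, -2.7, 5, 0, 0, 0, -3, 0, -2.7, 5, 0, 0, 0, -3, 1, -2, 5, 0, 0, 0, -1.4, 3, -1.7, 5, 0, 0, 0, 0, 4, 0, 5, 0, 0, 0, 0, 4, 0, 5, 0, 0, 0, 0, 4, 0, 5, 0, 0, 0, 0, 4, 0, 5, 0, 0, 0, 0, 4, 0, 5, 0, 0, 0, 0, 3.3, 0, 5, 0, 0, 0, 0, 2, 0, 5, 0, 0, 0, 0, 1, 0, 5, 0, 0, 0, 0, 0, 0, 5, 0, 0, 0, 0, 0, 0, 5]
}}

```text
time_s: 25.87
tcp_pos: [0.465, -0.1335, 0.1793]
eef_rot: [-180.0, 0.0, 3.1]
contact_force: [0.7, 0.2, -2.3]
gripper_width: 0.0593
```

```bash
python3 - <<'E'
from h import *
delta(.4653,-.1335,.126,3.2)
E
```

```text
turn_z -0.08  then shift cm x 0.03 y 0.00 z 5.33 | j6 86 t 25.9
```

Emit:
{"op": "carry_out", "data": {
  "motion": [0, 0, 0, 0, 0, 1.5, 5, 0, 0, 0, 0, 0, 2, 5, 0, 0, 0, 0, 0, 1.3, 5, 0, 0, 0, 0, 0, 0.5, 5, 0, 0, 0, 0, 0, 0, 5, 0, 0, 0, 0, 0, 0.2, 5, 0, 0, 0, 0, 0, 0.2, 5, 0, 0, 0, 0, 0, 0, 5, 0, 0, 0, 0, 0, 0, 5]
}}

```text
time_s: 26.62
tcp_pos: [0.4657, -0.1333, 0.1231]
eef_rot: [-180.0, -0.1, 3.2]
contact_force: [0.5, -0.1, -1.3]
gripper_width: 0.0593
```

Emit:
{"op": "carry_out", "data": {
  "motion": [0, 0, 0, 0.2, 0, 0, 5, 0, 0, 0, 0.2, 0, 0, 5, 0, 0, 0, 0.2, 0, 0, 5, 0, 0, 0, 0.2, 0, 0, 5, 0, 0, 0, 0.1, 0, 0, 5, 0, 0, 0, 0.1, 0, 0, 5, 0, 0, 0, 0, 0, 0, 5, 0, 0, 0, 0, 0, 0, 5]
}}

```text
time_s: 27.28
tcp_pos: [0.4719, -0.1332, 0.1223]
eef_rot: [-180.0, 0.4, 3.2]
contact_force: [-12.3, 2.4, 10.4]
gripper_width: 0.0598
```

Emit:
{"op": "carry_out", "data": {
  "motion": [0, 0, 0, -0.1, -0.2, 0, 5, 0, 0, 0, 0, -0.2, 0, 5, 0, 0, 0, 0, -0.1, 0, 5, 0, 0, 0, 0, 0, 0, 5, 0, 0, 0, 0, 0, 0, 5]
}}

```text
time_s: 27.7
tcp_pos: [0.4717, -0.1301, 0.1224]
eef_rot: [179.8, 0.3, 3.2]
contact_force: [-6.8, -11.4, 3.0]
gripper_width: 0.0594
```

Emit:
{"op": "carry_out", "data": {
  "motion": [0, 0, 0, 0, 0.1, 0, 5, 0, 0, 0, 0, 0, 0, 8.76, 0, 0, 0, 0, 0, 0, 8.76, 0, 0, 0, 0, 0, 0, 8.76, 0, 0, 0, 0, 0, 0, 8.76, 0, 0, 0, 0, 0, -1, 8.76, 0, 0, 0, 0, 0, -3, 8.76, 0, 0, 0, 0, 0, -3, 8.76, 0, 0, 0, 0, 0, -3, 8.76, 0, 0, 0, 0, 0, -3, 8.76, 0, 0, 0, 0, 0, -2.5, 8.76, 0, 0, 0, 0, 0, 0, 8.76, 0, 0, 0, 0, 0, 0, 8.76]
}}

```text
time_s: 28.78
tcp_pos: [0.475, -0.1288, 0.2799]
eef_rot: [-180.0, -0.3, 3.2]
contact_force: [0.8, 0.6, 0.6]
gripper_width: 0.0876
```

Emit:
{"op": "carry_out", "data": {
  "motion": [0, 0, 7.1, 0, 0, 0, 5, 0, 0, 7.1, 0, 0, 0, 5, 0, 0, 7.1, 0, 0, 0, 5, 0, 0, 7.1, 0, 0, 0, 5, 0, 0, 7.1, 0, 0, 0, 5, 0, 0, 7.1, 0, 0, 0, 5, 0, 0, 7.1, 0, 0, 0, 5, 0, 0, 7.1, 0, 0, 0, 5, 0, 0, 7.1, 0, 0, 0, 5, 0, 0, 7.1, 0, 0, 0, 5, 0, 0, 7.1, 0, 0, 0, 5, 0, 0, 7.1, 0, 0, 0, 5, 0, 0, 7.1, 0, 0, 0, 5, 0, 0, 0, 0, 0, 0, 5, 0, 0, 0, 0, 0, 0, 5]
}}

```text
time_s: 30.03
tcp_pos: [0.4738, -0.1289, 0.2769]
eef_rot: [179.9, 0.0, -88.9]
contact_force: [0.0, 0.5, 0.5]
gripper_width: 0.05
```

```bash
python3 - <<'E'
from h import *
print(r.get_state()["tcp_pos"],r.get_state()["eef_rot"])
delta(.599,.0425,.28,-90)
E
```

```text
[ 0.47376321 -0.12887314  0.27694715] [ 1.79927380e+02  2.99809548e-03 -8.88649087e+01]
turn_z 1.14  then shift cm x -17.14 y -12.52 z -0.31 | j6 -7 t 30.0
```

Emit:
{"op": "carry_out", "data": {
  "motion": [0, 0, 1.1, -2, -1.5, -0.3, 5, 0, 0, 0, -3, -2.2, 0, 5, 0, 0, 0, -3, -2.2, 0, 5, 0, 0, 0, -3, -2.2, 0, 5, 0, 0, 0, -3, -2.2, 0, 5, 0, 0, 0, -2, -1.5, 0, 5, 0, 0, 0, -1.1, -0.7, 0, 5, 0, 0, 0, 0, 0, 0, 5, 0, 0, 0, 0, 0, 0, 5]
}}

```text
time_s: 30.78
tcp_pos: [0.599, 0.0422, 0.2797]
eef_rot: [179.9, -0.0, -90.0]
contact_force: [0.5, -0.9, 0.1]
gripper_width: 0.05
```

```bash
python3 - <<'E'
from h import *
delta(.599,.0425,.222,-90)
a=r.capture("top");b=r.capture("side")
A=cv2.resize(a["pixels"][150:290,230:390,::-1],None,fx=4,fy=4,interpolation=cv2.INTER_CUBIC)[:,60:460]
B=cv2.resize(b["pixels"][100:330,200:360,::-1],None,fx=2.43,fy=2.43,interpolation=cv2.INTER_CUBIC)
B=cv2.resize(b["pixels"][100:330,200:360,::-1],(390,560),interpolation=cv2.INTER_CUBIC)
cv2.imwrite("pics/ab.png",np.hstack([A,B]))
E
```

```text
turn_z 0.01  then shift cm x -0.03 y 0.00 z 5.77 | j6 -23 t 30.8
```

View pics/ab.png

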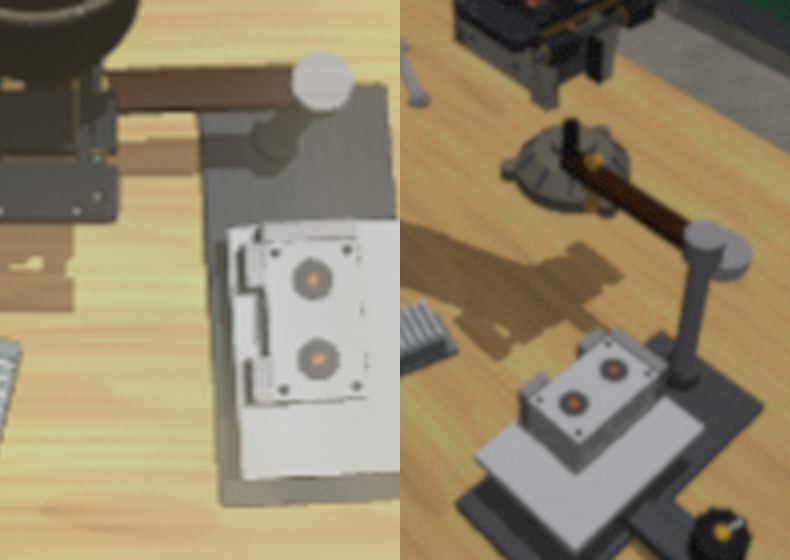

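Emit:
{"op": "carry_out", "data": {
  "motion": [0, 0, 0, 0, 0, 2, 5, 0, 0, 0, 0, 0, 2, 5, 0, 0, 0, 0, 0, 1.3, 5, 0, 0, 0, 0, 0, 0.4, 5, 0, 0, 0, 0, 0, 0, 5, 0, 0, 0, 0, 0, 0, 1, 0, 0, 0, 0, 0, 0, 1, 0, 0, 0, 0, 0, 0, 1, 0, 0, 0, 0, 0, 0, 1, 0, 0, 0, 0, 0, 0, 1, 0, 0, 0, 0, 0, 0, 1],
  "grip_force": 12
}}

```text
time_s: 31.8
tcp_pos: [0.5996, 0.042, 0.224]
eef_rot: [-180.0, 0.0, -90.2]
contact_force: [0.4, 1.3, 1.5]
gripper_width: 0.0175
```

Emit:
{"op": "carry_out", "data": {
  "motion": [0, 0, -6.1, 0, 0, 0, 1, 0, 0, 0, 0, 2, 0, 1, 0, 0, -7, 0, 0, 0, 1, 0, 0, 0, 0, 2, 0, 1, 0, 0, -7, 0, 0, 0, 1, 0, 0, 0, 0, 2, 0, 1, 0, 0, -7, 0, 0, 0, 1, 0, 0, 0, 0, 2, 0, 1, 0, 0, -7, 0, 0, 0, 1, 0, 0, 0, 0, 2, 0, 1, 0, 0, -7, 0, 0, 0, 1, 0, 0, 0, 0, 2, 0, 1, 0, 0, 0, 0, 0, 0, 1, 0, 0, 0, 0, 0, 0, 1]
}}

```text
time_s: 32.97
tcp_pos: [0.4907, -0.0047, 0.2237]
eef_rot: [-180.0, 0.1, -49.1]
contact_force: [-4.5, 3.8, 2.5]
gripper_width: 0.0174
```

```bash
python3 - <<'E'
from h import *
s=r.get_state();e=s["tcp_pos"][:2]-[.6066,-.1234];print(np.hypot(*e),np.degrees(np.arctan2(e[1],e[0])),s["eef_rot"],s["gripper_width"])
E
```

```text
0.1659095171277014 134.30153928420847 [-1.79999231e+02  5.32160173e-02 -4.91402331e+01] 0.01738341818962676
```

Emit:
{"op": "carry_out", "data": {
  "motion": [0, 0, -6.9, 0, 0, 0, 1, 0, 0, 0, 0, 2, 0, 1, 0, 0, -7, 0, 0, 0, 1, 0, 0, 0, 0, 2, 0, 1, 0, 0, -7, 0, 0, 0, 1, 0, 0, 0, 0, 2, 0, 1, 0, 0, -7, 0, 0, 0, 1, 0, 0, 0, 0, 2, 0, 1, 0, 0, -7, 0, 0, 0, 1, 0, 0, 0, 0, 2, 0, 1, 0, 0, -7, 0, 0, 0, 1, 0, 0, 0, 0, 2, 0, 1, 0, 0, 0, 0, 0, 0, 1, 0, 0, 0, 0, 0, 0, 1]
}}

```text
time_s: 34.13
tcp_pos: [0.4421, -0.1119, 0.2234]
eef_rot: [180.0, 0.1, -7.3]
contact_force: [-4.2, 0.7, 1.5]
gripper_width: 0.0176
```

Emit:
{"op": "carry_out", "data": {
  "motion": [0, 0, -5.5, 0, 0, 0, 1, 0, 0, 0, 0, 1, 0, 1, 0, 0, 0, 0, 0.7, 0, 1, 0, 0, 0, 0, 0, 0, 1, 0, 0, 0, 0, 0, 0, 1]
}}

```text
time_s: 34.55
tcp_pos: [0.4422, -0.1287, 0.2234]
eef_rot: [180.0, 0.0, -1.8]
contact_force: [-0.6, 0.3, -0.8]
gripper_width: 0.0178
```

```bash
cat > arm.py <<'E'
from h import *
s=r.get_state();e=s["tcp_pos"][:2]-[.6066,-.1234];print(np.hypot(*e),np.degrees(np.arctan2(e[1],e[0]))%360,s["eef_rot"],s["contact_force"],s["moment"])
E
python3 arm.py
```

```text
0.16448711929727897 181.85642150874696 [ 1.79987686e+02  1.54920569e-03 -1.83453090e+00] [-0.57168927  0.28540321 -0.78112416] [-0.05210114  0.30952365  0.10117106]
```

Remaining ~1.35° (4 mm); push until the force shows the stop.

Emit:
{"op": "carry_out", "data": {
  "motion": [0, 0, -2, 0, 0.3, 0, 1, 0, 0, 0, 0, 0.2, 0, 1, 0, 0, 0, 0, 0.1, 0, 1, 0, 0, 0, 0, 0, 0, 1, 0, 0, 0, 0, 0, 0, 1]
}}

```text
time_s: 34.97
tcp_pos: [0.4424, -0.1322, 0.2234]
eef_rot: [-179.8, -0.1, 0.2]
contact_force: [-2.0, 13.4, 2.0]
gripper_width: 0.0174
```

Emit:
{"op": "carry_out", "data": {
  "motion": [0, 0, 0, 0, 0.2, 0, 1, 0, 0, 0, 0, 0.1, 0, 1, 0, 0, 0, 0, 0, 0, 1, 0, 0, 0, 0, 0, 0, 1]
}}

```text
time_s: 35.3
tcp_pos: [0.4424, -0.1335, 0.2233]
eef_rot: [-179.6, -0.1, 0.2]
contact_force: [-4.2, 23.8, 5.2]
gripper_width: 0.02
```

```bash
python3 arm.py
```

```text
0.16446205914691717 183.51480298289857 [-1.79615638e+02 -8.98915826e-02  1.94759953e-01] [-4.24687863 23.7924005   5.21729806] [8.7598697  1.55636775 0.04174302]
```

Emit:
{"op": "carry_out", "data": {
  "motion": [0, 0, 0, 0, -0.5, 0, 1, 0, 0, 0, 0, 0, 0, 6.5, 0, 0, 0, 0, 0, 0, 6.5, 0, 0, 0, 0, 0, 0, 6.5, 0, 0, 0, 0, 0, -1, 6.5, 0, 0, 0, 0, 0, -2, 6.5, 0, 0, 0, 0, 0, -2, 6.5, 0, 0, 0, 0, 0, 0, 6.5, 0, 0, 0, 0, 0, 0, 6.5],
  "grip_force": 45
}}

```text
time_s: 36.05
tcp_pos: [0.4428, -0.1327, 0.2754]
eef_rot: [180.0, -0.2, 0.3]
contact_force: [0.3, -1.9, -0.4]
gripper_width: 0.0629
```

Emit:
{"op": "carry_out", "data": {
  "motion": [0, 0, 0, 0.9, 3, 0, 6.5, 0, 0, 0, 0.9, 3.5, 0, 6.5, 0, 0, 0, 0.9, 3.5, 0, 6.5, 0, 0, 0, 0.9, 2.5, 0, 6.5, 0, 0, 0, 0, 1.8, 0, 6.5, 0, 0, -6.5, 0, 0, 0, 6.5, 0, 0, -6.5, 0, 0, 0, 6.5, 0, 0, -6.5, 0, 0, 0, 6.5, 0, 0, -6.5, 0, 0, 0, 6.5, 0, 0, -6.5, 0, 0, 0, 6.5, 0, 0, -6.5, 0, 0, 0, 6.5, 0, 0, -6, 0, 0, 0, 6.5, 0, 0, 0, 0, 0, 0, 6.5, 0, 0, 0, 0, 0, 0, 6.5]
}}

```text
time_s: 37.22
tcp_pos: [0.4784, -0.2753, 0.2732]
eef_rot: [-180.0, 0.0, 45.1]
contact_force: [0.9, -0.0, -0.6]
gripper_width: 0.0649
```

```bash
python3 - <<'E'
from h import *
delta(.480,-.2755,.057,45)
a=r.capture("top");b=r.capture("side")
A=cv2.resize(a["pixels"][150:290,260:400,::-1],None,fx=2.8,fy=2.8,interpolation=cv2.INTER_CUBIC)
B=cv2.resize(b["pixels"][150:350,210:370,::-1],(313,392),interpolation=cv2.INTER_CUBIC)
cv2.imwrite("pics/ab2.png",np.hstack([A,B]))
E
```

```text
turn_z 0.09  then shift cm x 0.10 y 0.12 z 21.62 | j6 145 t 37.2
```

View pics/ab2.png

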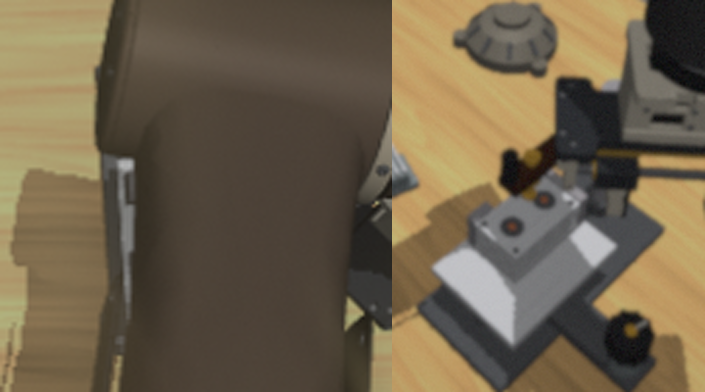

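Emit:
{"op": "carry_out", "data": {
  "motion": [0, 0, 0, 0.1, 0.1, 3, 6.5, 0, 0, 0, 0, 0, 3.5, 6.5, 0, 0, 0, 0, 0, 3.5, 6.5, 0, 0, 0, 0, 0, 3.5, 6.5, 0, 0, 0, 0, 0, 3, 6.5, 0, 0, 0, 0, 0, 2.5, 6.5, 0, 0, 0, 0, 0, 1.5, 6.5, 0, 0, 0, 0, 0, 1, 6.5, 0, 0, 0, 0, 0, 0, 6.5, 0, 0, 0, 0, 0, 0, 6.5]
}}

```text
time_s: 38.15
tcp_pos: [0.4803, -0.2753, 0.0587]
eef_rot: [-180.0, 0.0, 45.3]
contact_force: [1.0, -0.2, 0.7]
gripper_width: 0.0648
```

Emit:
{"op": "carry_out", "data": {
  "motion": [0, 0, 0, 0, 0, 0, 3, 0, 0, 0, 0, 0, 0, 3, 0, 0, 0, 0, 0, 0, 3, 0, 0, 0, 0, 0, 0, 3, 0, 0, 0, 0, 0, 0, 3]
}}

```text
time_s: 38.57
tcp_pos: [0.4804, -0.2751, 0.0595]
eef_rot: [179.9, -0.0, 45.3]
contact_force: [-1.2, 2.5, 6.1]
gripper_width: 0.0449
```

Emit:
{"op": "carry_out", "data": {
  "motion": [0, 0, 5, 0, 0, 0, 3, 0, 0, 5, 0, 0, 0, 3, 0, 0, 5, 0, 0, 0, 3, 0, 0, 5, 0, 0, 0, 3, 0, 0, 5, 0, 0, 0, 3, 0, 0, 5, 0, 0, 0, 3, 0, 0, 5, 0, 0, 0, 3, 0, 0, 5, 0, 0, 0, 3, 0, 0, 5, 0, 0, 0, 3, 0, 0, 5, 0, 0, 0, 3, 0, 0, 0, 0, 0, 0, 3, 0, 0, 0, 0, 0, 0, 3]
}}

```text
time_s: 39.57
tcp_pos: [0.4804, -0.2751, 0.0595]
eef_rot: [180.0, -0.1, -4.7]
contact_force: [-1.1, 2.1, 6.7]
gripper_width: 0.0447
```

```bash
python3 - <<'E'
from h import *
s=r.get_state();print(s["joints"].round(1),s["moment"],s["contact_force"])
b=r.capture("side");cv2.imwrite("pics/k1.png",cv2.resize(b["pixels"][170:350,200:370,::-1],None,fx=3.3,fy=3.3,interpolation=cv2.INTER_CUBIC))
E
```

```text
[ -9.5  18.8 -26.7   0.  -44.4  94.8] [ 0.96021224  0.56312491 -0.14634694] [-1.14235669  2.11034283  6.67468055]
```

View pics/k1.png

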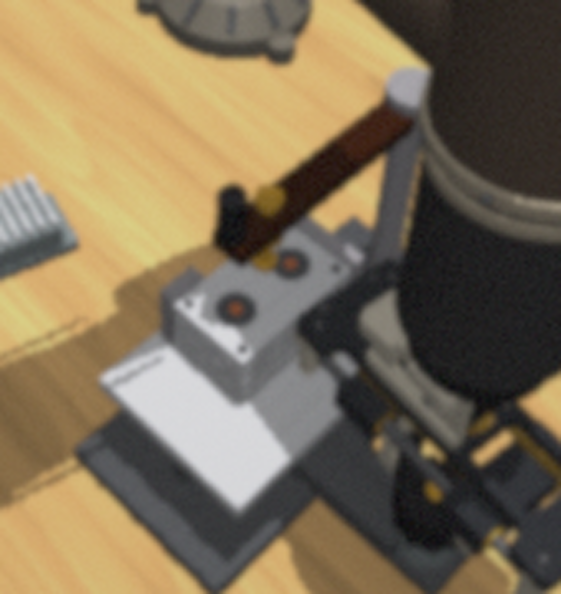

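Emit:
{"op": "carry_out", "data": {
  "motion": [0, 0, 6, 0, 0, 0, 3, 0, 0, 6, 0, 0, 0, 3, 0, 0, 6, 0, 0, 0, 3, 0, 0, 6, 0, 0, 0, 3, 0, 0, 6, 0, 0, 0, 3, 0, 0, 6, 0, 0, 0, 3, 0, 0, 6, 0, 0, 0, 3, 0, 0, 6, 0, 0, 0, 3, 0, 0, 6, 0, 0, 0, 3, 0, 0, 6, 0, 0, 0, 3, 0, 0, 6, 0, 0, 0, 3, 0, 0, 6, 0, 0, 0, 3, 0, 0, 6, 0, 0, 0, 3, 0, 0, 6, 0, 0, 0, 3, 0, 0, 6, 0, 0, 0, 3, 0, 0, 6, 0, 0, 0, 3, 0, 0, 0, 0, 0, 0, 3, 0, 0, 0, 0, 0, 0, 3]
}}

```text
time_s: 41.12
tcp_pos: [0.4804, -0.2751, 0.0595]
eef_rot: [-179.9, -0.0, -100.7]
contact_force: [-1.7, 2.6, 7.0]
gripper_width: 0.0446
```

Emit:
{"op": "carry_out", "data": {
  "motion": [0, 0, 6, 0, 0, 0, 3, 0, 0, 6, 0, 0, 0, 3, 0, 0, 6, 0, 0, 0, 3, 0, 0, 6, 0, 0, 0, 3, 0, 0, 6, 0, 0, 0, 3, 0, 0, 6, 0, 0, 0, 3, 0, 0, 6, 0, 0, 0, 3, 0, 0, 6, 0, 0, 0, 3, 0, 0, 0, 0, 0, 0, 3, 0, 0, 0, 0, 0, 0, 3]
}}

```text
time_s: 41.95
tcp_pos: [0.4804, -0.2751, 0.0595]
eef_rot: [-180.0, 0.0, -148.7]
contact_force: [-1.7, 2.9, 6.2]
gripper_width: 0.0448
```

```bash
python3 - <<'E'
from h import *
s=r.get_state();print(s["joints"].round(1),s["moment"],s["contact_force"])
b=r.capture("side");cv2.imwrite("pics/k2.png",cv2.resize(b["pixels"][170:350,200:370,::-1],None,fx=3.3,fy=3.3,interpolation=cv2.INTER_CUBIC))
E
```

```text
[ -9.5  18.8 -26.7  -0.  -44.4 -49.2] [ 1.25662201  0.55177483 -0.07918132] [-1.69535921  2.89127169  6.19796363]
```

View pics/k2.png

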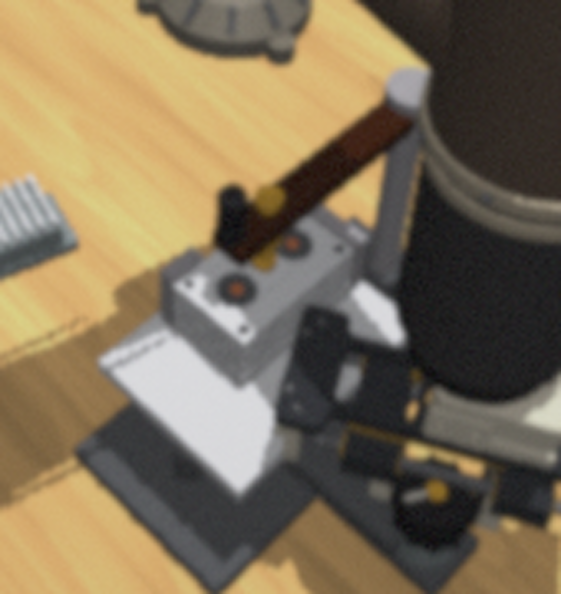

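```bash
cat > ht.py <<'E'
from h import *
import sys
b=r.capture("side")
u=np.array(eval(sys.argv[1]),float)/3.3+[200,170]
x,y,w=.4721,-.1306,.0558
for L,q in zip([[-.099,.047],[-.099,-.075]],u):
    X=[x+np.cos(w)*L[0]-np.sin(w)*L[1],y+np.sin(w)*L[0]+np.cos(w)*L[1]]
    zs=np.linspace(.06,.14,81);P=proj(b,[[*X,z] for z in zs]);d=np.hypot(*(P-q).T);print(zs[d.argmin()].round(4),d.min().round(2),end=" | ")
print()
E
python3 ht.py "[[102,384],[238,516]]"; python3 ht.py "[[99,362],[241,496]]"
```

```text
0.076 1.31 | 0.076 0.7 | 
0.101 0.97 | 0.1 1.24 |
```

```bash
cat > tr.py <<'E'
from h import *
import sys
b=r.capture("side")
x,y,w=.4721,-.1306,.0558
def W(l): return [x+np.cos(w)*l[0]-np.sin(w)*l[1],y+np.sin(w)*l[0]+np.cos(w)*l[1],l[2]]
A,B=[cv2.imread(f"pics/{n}.png",0) for n in sys.argv[1:3]]
for n,(u,v),L in [("diode",(237,308),(-.025,0,.1325)),("front",(240,510),(-.099,-.075,.0845)),("left",(103,378),(-.099,.047,.0845)),("plunger",(270,200),(0,0,.21)),("armend",(240,245),(-.03,0,.2))]:
    T=A[v-18:v+18,u-18:u+18];m=cv2.matchTemplate(B[v-60:v+40,u-30:u+30],T,cv2.TM_CCOEFF_NORMED);_,s,_,q=cv2.minMaxLoc(m)
    mm=(proj(b,[W(L)])-proj(b,[W((*L[:2],L[2]+.001))]))[0][1]*3.3
    print(n,"up px",42-q[1],"right",q[0]-12,"score %.2f"%s,"=> mm %.1f"%((42-q[1])/mm))
E
python3 tr.py k1 k2
```

```text
diode up px 20 right 1 score 0.99 => mm 20.8
front up px 17 right 1 score 1.00 => mm 20.4
left up px 18 right -1 score 0.99 => mm 20.5
plunger up px 0 right 0 score 1.00 => mm 0.0
armend up px -1 right 1 score 0.98 => mm -0.9
```

Emit:
{"op": "carry_out", "data": {
  "motion": [0, 0, 5, 0, 0, 0, 3, 0, 0, 5, 0, 0, 0, 3, 0, 0, 5, 0, 0, 0, 3, 0, 0, 5, 0, 0, 0, 3, 0, 0, 5, 0, 0, 0, 3, 0, 0, 5, 0, 0, 0, 3, 0, 0, 5, 0, 0, 0, 3, 0, 0, 0, 0, 0, 0, 3, 0, 0, 0, 0, 0, 0, 3, 0, 0, 0, 0, 0, 0, 3]
}}

```text
time_s: 42.98
tcp_pos: [0.4804, -0.2751, 0.0595]
eef_rot: [-180.0, 0.1, 176.3]
contact_force: [-0.9, 3.2, 6.4]
gripper_width: 0.0447
```

```bash
python3 - <<'E'
from h import *
b=r.capture("side");cv2.imwrite("pics/k3.png",cv2.resize(b["pixels"][170:350,200:370,::-1],None,fx=3.3,fy=3.3,interpolation=cv2.INTER_CUBIC))
E
python3 tr.py k1 k3
```

```text
diode up px 25 right 1 score 0.93 => mm 26.0
front up px 21 right 1 score 1.00 => mm 25.2
left up px 22 right -1 score 0.99 => mm 25.0
plunger up px 2 right 0 score 0.99 => mm 1.8
armend up px 0 right 0 score 0.98 => mm 0.0
```

Emit:
{"op": "carry_out", "data": {
  "motion": [0, 0, 5, 0, 0, 0, 3, 0, 0, 0, 0, 0, 0, 3, 0, 0, 0, 0, 0, 0, 3, 0, 0, 0, 0, 0, 0, 6.5, 0, 0, 0, 0, 0, 0, 6.5, 0, 0, 0, 0, 0, 0, 6.5, 0, 0, 0, 0, 0, 0, 6.5, 0, 0, 0, 0, 0, -2, 6.5, 0, 0, 0, 0, 0, -3, 6.5, 0, 0, 0, 0, 0, -3, 6.5, 0, 0, 0, 0, 0, -3, 6.5, 0, 0, 0, 0, 0, -3, 6.5, 0, 0, 0, 0, 0, -3, 6.5, 0, 0, 0, 0, 0, -3, 6.5, 0, 0, 0, 0, 0, 0, 6.5, 0, 0, 0, 0, 0, 0, 6.5]
}}

```text
time_s: 44.42
tcp_pos: [0.481, -0.2754, 0.2605]
eef_rot: [-180.0, 0.2, 171.3]
contact_force: [-0.6, -0.4, -1.1]
gripper_width: 0.0651
```

```bash
python3 - <<'E'
from h import *
print(r.get_state()["contact_force"])
b=r.capture("side");cv2.imwrite("pics/k4.png",cv2.resize(b["pixels"][170:350,200:370,::-1],None,fx=3.3,fy=3.3,interpolation=cv2.INTER_CUBIC))
E
python3 tr.py k1 k4
```

```text
[-0.60509114 -0.39066466 -1.12016172]
diode up px 25 right 1 score 0.90 => mm 26.0
front up px 22 right 1 score 1.00 => mm 26.4
left up px 23 right -2 score 0.95 => mm 26.2
plunger up px 2 right 1 score 0.99 => mm 1.8
armend up px 0 right 0 score 0.98 => mm 0.0
```

View pics/k4.png

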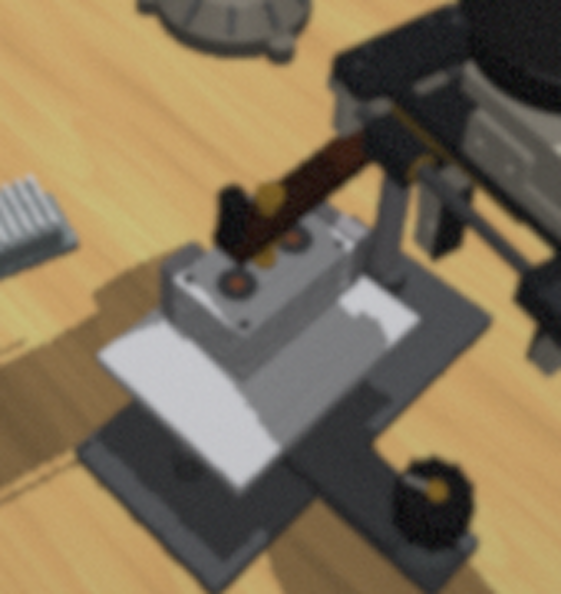

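```bash
python3 -c "
from plant import r
print(r.close_job())"
```

```text
the job is handed in; nothing more can be done
None
```

I stacked all four plates on the jack table, swung the test arm over to its stop and raised the jack until the top plate lifts the plunger slightly. I handed the job in at about 44 s. It reports no verdict.

- **Plates:** Each one was pushed against both fences until the force rose, to about 10–12 N at the far fence and 11–20 N at the side fence. The contact positions agreed from plate to plate to within about 1 mm. The pictures show a flush, square stack.
- **Test arm:** It pressed on its stop with about 24 N before I let go of the handle. The later pictures show no further movement.
- **Jack:** The knob turned about 234° clockwise in one grip. The table's rise in the pictures matched that turn, so the grip did not slip.
- **Plunger:** My two estimates of the lift differ somewhat. Geometry gives about 3.4 mm; tracking its head in the side camera gives about 1.8 mm, good to about 1 mm. Both fall inside the 0.8 to 6 mm window.
- **Bystanders:** I saw none of them move and did not touch any. I did not measure their positions again at the end.

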